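# Unlatch the press arm from its ball and hold it up

### The arm

A 6-joint arm with a two-finger parallel gripper is mounted at the origin on a cart in front of the work surface, level with it; the furniture and walls round the work are solid. World frame = base frame: x ahead of the robot, y to its left, z up, the work surface at z = 0. Lengths are in mm, angles in rad, forces in N, time in s.
With the tool pointing down it reaches from about 400 to 925 mm from the base axis. Payload 12.5 kg.
Tool frame: the origin (TCP) lies at the very end of the fingers, on their centre line; the grasp point (between the pads) lies 19 mm behind it (env.grip_point_offset is the distance from the TCP to the grasp point, in mm); z points along the fingers, y is the direction in which the jaws open and shut (so a half turn about z gives the same grasp; the last joint's range is limited). The gripper opens to 95 mm and grips with 3 to 60 N. Pads are 20 mm wide; open, the fingers measure 119 mm over their backs; the gripper's body (75 mm by 180 mm) begins 59 mm behind the grasp point.
Start: joints at [1.003, 0.491, 1.559, -0, 1.092, -0.106], TCP at [278.462, 559.558, 214.661] pointing down, gripper open.
Joint ranges: [-3.1, 3.1], [-0.84, 2.19], [0.05, 2.79], [-1.13, 4.28], [0.06, 2.93], [-2.69, 2.69]. Speed limits (rad/s): [2.22, 2.22, 2.79, 3.14, 3.14, 3.14].

### API

Orientations are given as [roll, pitch, yaw] about the fixed x, y, z axes, in that order (R = Rz(yaw) Ry(pitch) Rx(roll)).
In Python, from cell import env gives the robot as it stands.
- The arm moves only by the tool drive_tool, never from a script. Its argument "commands" is a list of rows, each an object of numbers: "dx", "dy", "dz": the shift along the world's x, y, z in mm; "yaw": the turn about the world's z in degrees. In form: [{"dx": .., "dy": .., "dz": .., "yaw": ..}, ...]. A call has 1 to 5 rows; each row shifts and turns the commanded pose from where the row before left it; what a row does not reach is not made up. A row lasts 1/12 s, in which the tool goes at most 41.7 mm and 7.16 degrees, less where a joint would pass 70% of its speed; a pose out of reach is approached as far as the arm can. A call with a gripper value outside its range is refused whole. "grip" is the opening, from 0 (shut) to 1 (fully open), set as the call begins (left out, the last holds). The fingers move at their own pace and stop on an object; the grip force is fixed at half the most. Time passes only in rows, so rows that do not move let the fingers close. It gives the time, the measured TCP pose, the force and the opening at its end, in the units of the state.
- env.state(): the state, without advancing time (a new reading comes with each control period).
- env.read_camera(name): name is "scene" or "top" or "wrist"; returns the picture (384x512x3 uint8, red, green, blue); there is no depth.
- env.calibration(name): a dict with "intrinsics" (3x3 intrinsics, pixels), "dist_coeffs" ([k1, k2, p1, p2, k3] as OpenCV has them; the pictures are not rectified), "rvec" (rotation vector, rad) and "tvec" (3), from world to camera coordinates, as OpenCV has them. Camera axes: x right, y down, z forward; pixel columns grow to the right and rows downward; lengths in mm; the calibration is good to about 2 mm. A picture is of the moment at which its call begins: read the wrist's pose just before it. calibration takes no time and is no camera call; for the wrist camera it gives the pose at the moment of the call.
- env.job_done(): hands the job in, once; it reports no verdict.
Trained networks look in the newest picture that a camera, given by its name, has taken for a name from the list of things; names that differ only in an ending like _2 or _b are one class to them, and where a whole thing is asked for, a point or a joint stands for the part that bears it (a point fixed in the world has none). Each returns a list of dicts, best first, with "conf" (0 to 1); they miss things now and then, are a little off and sometimes report something else, mostly with a low value. They report only what shows in the picture. A call takes as long as a camera call. They do not tell look-alikes from the thing itself.
- env.trace(query, camera): "pixels" (384x512 bool, what is visible of it) and "pixel" ([column, row] in pixels, amid what is visible of it).
- env.place_of(query, camera): "pixel" ([column, row] in pixels: a listed point, or the origin of a listed thing).
The state is a dict: "t": time; "joints": joint angles; "qvel": joint speeds; "tau": joint torques, N m; "eef_pos": TCP position; "tcp_rot": TCP orientation; "ft_force": force on the tool from outside, world axes, zero at the start; "moment": the same for the moment, N m; "opening": opening from 0.0 (shut) to 1.0 (fully open).
Only numpy, scipy, OpenCV 4.12 (cv2) and the standard library are available. Lean on these libraries where they do the work, as an engineer would, in place of code of your own. Each camera call takes 0.05 s, during which the arm holds its last target.

### The job

The blue hinged arm of the little bench press is hitched onto its ball mount. Pull the red latch tab sideways, away from the coupler, against its spring, lift the coupler off the ball, and finish while still holding the arm up with the gripper, still, with its coupler about 8 cm above where it sat on the ball, so that I can take out the foam block below. Do not let the arm drop, and leave the foam block, the jar, the bronze cup and the hand lens where they are.

Things in the scene. Friction and masses are not known exactly. Their poses are not given: they have to be found in the camera images.
- press: Fixed grey base plate 320 x 120 x 12 mm; origin at the centre of its underside on the table, z up, x runs from ball end to hinge end. Ball (30 mm, centre 75 mm up) at x = -100 mm, y = 0. The arm's hinge axis is parallel to y at x = +110 mm, 85 mm up, between two grey cheeks (54 mm over both, 100 mm tall).
- tongue_hinge (a joint): Angle of the blue arm, rad: 0 = coupler seated on the ball; grows as the coupler end rises (210 mm from hinge to ball: 0.39 rad raises the coupler 80 mm); stop at 0.8. It falls by its own weight if let go; lifting at the coupler takes about 3 N. With the latch home its tooth lies under the ball's flat shoulder and the arm rises only about 0.01 rad.
- tongue: The moving blue arm with its latch: a bar 24 mm wide and a box-shaped coupler 46 (along the arm) x 42 x 50 mm over the ball; half way along, a stem with a black rubber foot stands about 3 mm above the foam block. Origin on the hinge axis, axes as the press's when seated; coupler centre then at x = -210 mm, its roof 14 mm above and its underside 36 mm below the origin, bar top 11 mm above.
- latch (a joint): Travel of the sliding latch, m: 0 = home (locked); grows as the red tab is pulled away from the coupler along the press's -y direction, parallel to the hinge axis. The ball is free from about 6 mm; stop at 14 mm. Spring force about 5 N at home, 10 N at the stop; it springs home by itself when released.
- latch_tab (a point): Grip point on the red upright latch tab, mid-thickness, 16 mm below its top (top 131 mm above the table when latched). The tab is a plate 30 mm wide along the arm, 8 mm thick along the press's y (the pulling direction), its top 33 mm standing above the coupler's roof; 41 mm gap between it and the coupler. Grip its two broad faces (-y, +y); it rides up with the arm and may turn between the fingers.
- foam_block: Loose black foam block, 44 x 79 x 16 mm, on the base plate under the presser foot; origin at the centre of its underside; leave it in place.
- pigment_jar: Loose glass pigment jar with a black cap, 30 mm diameter, 53 mm tall, origin at the centre of its underside; bystander.
- bronze_cup: Loose bronze cup, 63 mm diameter, 36 mm tall, origin at the centre of its underside; bystander.
- loupe: Loose black hand lens lying flat, 122 x 66 x 10 mm, origin at the centre of its underside; bystander.
Not all that is in view belongs to the job. What is meant by the foam_block is not orange, purple or yellow, and is the smaller of those in its own colour.

How it is judged (in metres and radians):
On the way, in this order (a step that is already met when the one before it is completed fails the run):
1. the latch is pulled aside with the arm still down on the ball (value of joint latch above 0.005 m and value of joint tongue_hinge below 0.03 rad), for 0.1 s.
2. the arm is lifted clear of the ball (value of joint tongue_hinge above 0.2 rad), for 0.2 s.
At the end, for the whole second after the job is handed in: The arm stands still (under 0.05 rad/s) at 0.29 to 0.50 rad, that is its coupler 6 to 10 cm above its seat, touched by the fingers with more than 1 N, nothing loose propping it; the foam block is within 2 cm and the jar, cup and hand lens within 3 cm of where they were (value of joint tongue_hinge between 0.29 and 0.5 rad and velocity of joint tongue_hinge between -0.05 and 0.05 rad/s and contact force between tongue and the fingers above 1 N and contact force between tongue and foam_block below 0.1 N and contact force between tongue and pigment_jar below 0.1 N and contact force between tongue and bronze_cup below 0.1 N and contact force between tongue and loupe below 0.1 N and distance of foam_block from where it was at the start of the episode below 0.02 m and distance of each of pigment_jar, bronze_cup, loupe from where it was at the start of the episode below 0.03 m); the arm keeps its last pose, push and grip.
It fails at once if the arm drops back fast (velocity of joint tongue_hinge below -1 rad/s).
It fails at once if the foam block is shifted (distance of foam_block from where it was at the start of the episode above 0.02 m).
It fails at once if a bystander is shifted (distance of any of pigment_jar, bronze_cup, loupe from where it was at the start of the episode above 0.03 m).
It also fails if it takes over 32 s, if anything falls off the work surface, if the arm or the gripper's body presses on something with over 40 N, if the wrist force passes 120 N, or if a joint passes its speed limit or range.

## Working session

There is one attempt and no reset: what is moved stays moved. The work goes in short steps, Python scripts to look and compute and a tool call to move; the robot and the scene stay as the last step left them, time stands still between calls to the robot, and variables do not carry over. Pictures are saved under pics/ and viewed, and the job is handed in when it is done.

Besides the shell and the picture viewer there is one more tool, called after ">>>" as name([rows], argument=value, ...), one row to a line, values as JSON. drive_tool: Moves the arm, as the interface text tells. Its arguments: {"type":"object","properties":{"commands":{"type":"array"},"grip":{"type":"number"}},"required":["commands"]}

```bash
mkdir -p pics; ls
cat > h.py <<'E'
from cell import env
import numpy as np, cv2
def shot(c,name):
    im=env.read_camera(c); cv2.imwrite('pics/'+name+'.png',cv2.cvtColor(im,cv2.COLOR_RGB2BGR)); return im
def ray(c,px):
    k=env.calibration(c);K=np.array(k['intrinsics'],float);D=np.array(k['dist_coeffs'],float)
    R=cv2.Rodrigues(np.array(k['rvec'],float))[0];t=np.array(k['tvec'],float).reshape(3)
    u=cv2.undistortPoints(np.array([[px]],float),K,D)[0,0]
    d=R.T@np.array([u[0],u[1],1]);o=-R.T@t
    return o,d/np.linalg.norm(d)
def onz(c,px,z):
    o,d=ray(c,px);return o+d*(z-o[2])/d[2]
def proj(c,P):
    k=env.calibration(c)
    return cv2.projectPoints(np.array(P,float).reshape(-1,1,3),np.array(k['rvec'],float),np.array(k['tvec'],float),np.array(k['intrinsics'],float),np.array(k['dist_coeffs'],float))[0].reshape(-1,2)
E
python3 - <<'E'
from h import *
np.set_printoptions(precision=1,suppress=True)
for c in ['scene','top']:
    shot(c,c+'0')
    for q in ['press','tongue','latch_tab','foam_block','pigment_jar','bronze_cup','loupe']:
        for r in env.place_of(q,c)[:3]: print(c,q,np.array(r['pixel']),round(r['conf'],2))
print(env.state())
E
```

```text
pics
scene press [258.5 220.2] 0.61
scene tongue [289.9 178.7] 0.75
scene latch_tab [253.4 206.2] 0.83
scene foam_block [340.1 267.4] 0.87
scene foam_block [184.1 194.8] 0.82
scene foam_block [238.6 179.3] 0.72
scene pigment_jar [294.2 252.9] 0.52
scene bronze_cup [214.2 210.4] 0.69
scene loupe [322.5 226.1] 0.8
top press [245.7 180.9] 0.75
top tongue [237.1 132.8] 0.74
top latch_tab [279.  215.6] 0.46
top latch_tab [245.4 180. ] 0.27
top foam_block [329.3 165.8] 0.93
top foam_block [169.6 150.5] 0.88
top foam_block [160.4 264. ] 0.86
top pigment_jar [245.2 179.9] 0.7
top pigment_jar [290.8 184.3] 0.49
top pigment_jar [278.3 214.6] 0.17
top bronze_cup [199.2 210.1] 0.87
top loupe [289.5 134.4] 0.67
{'t': 0.8, 'joints': array([ 1. ,  0.5,  1.6, -0. ,  1.1, -0.1]), 'qvel': array([ 0.,  0., -0., -0.,  0., -0.]), 'tau': array([  0. , -61.2, -25.8,   0.1,   0. ,  -0. ]), 'eef_pos': array([278.4, 559.6, 214.7]), 'tcp_rot': array([3.1, 0. , 2.7]), 'ft_force': array([ 0.1, -0.7, -0.4]), 'moment': array([0., 0., 0.]), 'opening': 1.001661912016246}
```

Run:
```python
import cv2,numpy as np
a=cv2.imread('pics/scene0.png');b=cv2.imread('pics/top0.png')
cv2.imwrite('pics/s1.png',cv2.resize(a[130:310,130:400],(800,533),interpolation=cv2.INTER_CUBIC))
cv2.imwrite('pics/t1.png',cv2.resize(b[90:290,130:380],(750,600),interpolation=cv2.INTER_CUBIC))
```

```text
(no output)
```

View pics/s1.png

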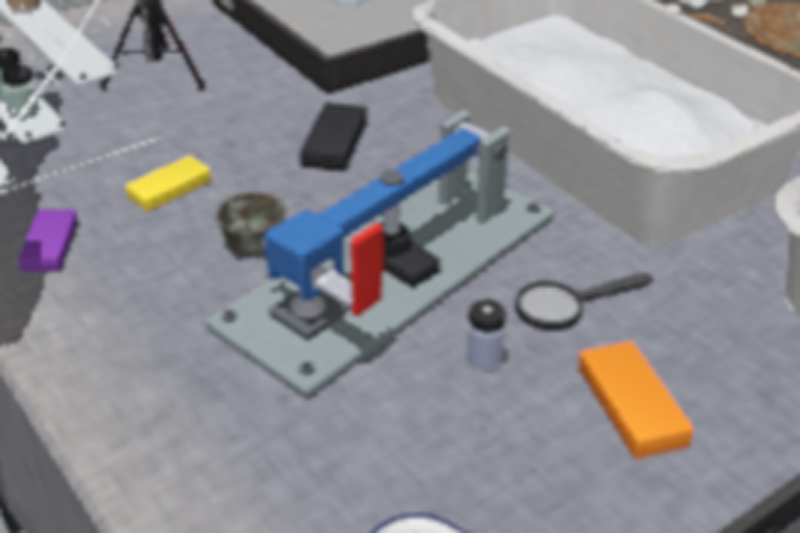

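View pics/t1.png

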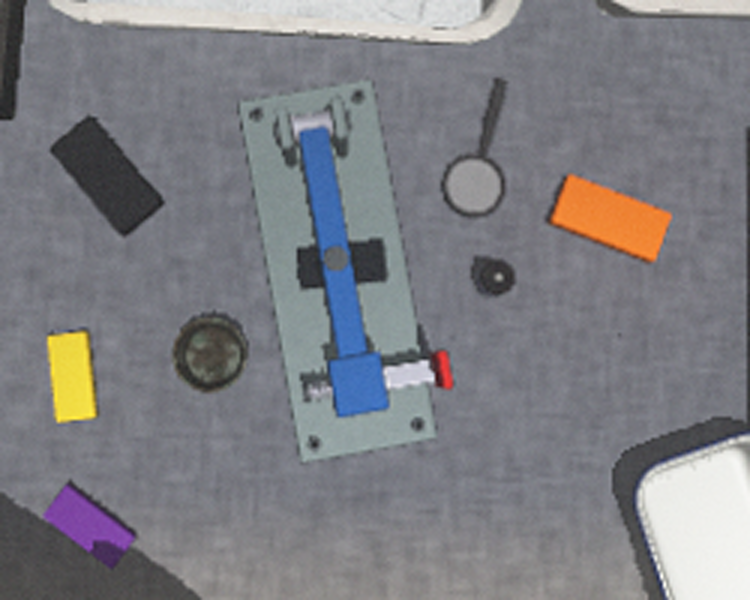

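View pics/scene0.png

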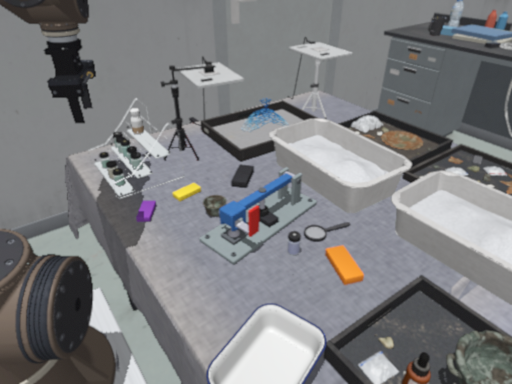

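```bash
cat >> h.py <<'E'
np.set_printoptions(precision=1,suppress=True)
E
python3 - <<'E'
from h import *
from scipy.optimize import least_squares
f=lambda u,v:[130+u/3-1/3,90+v/3-1/3]
pts=[('top',f(240,103),(160,60,12)),('top',f(373,80),(160,-60,12)),('top',f(436,436),(-160,-60,12)),('top',f(302,462),(-160,60,12))]
g=lambda u,v:[130+u*270/800-.33,130+v*180/533-.33]
pts+=[('scene',g(209,324),(-160,60,12)),('scene',g(309,393),(-160,-60,12)),('scene',g(552,209),(160,-60,12))]
def P(p,X): 
    c,s=np.cos(p[2]),np.sin(p[2]); X=np.array(X,float); return np.array([p[0]+c*X[0]-s*X[1],p[1]+s*X[0]+c*X[1],X[2]])
def res(p,sel): return np.concatenate([proj(c,P(p,X))[0]-np.array(u) for c,u,X in pts if c in sel])
c0=onz('top',f(338,270),12)
print(c0)
for sel in (['top'],['scene'],['top','scene']):
    r=least_squares(res,[c0[0],c0[1],0],args=(sel,)); print(r.x, r.x[2]*57.3, r.fun)
p=r.x
np.save('p.npy',p)
# tab: latch tab centre y: coupler half 21 + 41 gap + 4 = -66
tab=P(p,(-100,-66,115)); print('tab',tab, proj('top',tab),proj('scene',tab),np.hypot(*tab[:2]))
for c in('top','scene'):
    print(c,'tabtop',[ (np.array(proj(c,P(p,(-100+a,-66+b,131)))[0])) for a,b in((15,4),(15,-4),(-15,-4),(-15,4))])
k=env.calibration('top');print(k['intrinsics'][0][0], k['tvec'])
o,d=ray('top',(256,192));print(o)
o,d=ray('scene',(256,192));print(o)
# foam height and others
print('jar',onz('top',f(492,277),45),'cup',onz('top',f(210,350),30),'loupe',onz('top',f(473,185),5))
s=env.state();print(s['tcp_rot']*57.3)
E
```

```text
[553.8 133.9  12. ]
[555.5 134.4   0.2] 11.350387781730866 [-0.6 -0.9  0.1 -0.9  0.9  1.1 -0.4  0.7]
[551.3 133.6   0.2] 12.770253822051721 [-1.5 -0.3  0.8  0.2  0.7 -0.4]
[554.1 134.1   0.2] 11.783447291030996 [-0.9 -0.1 -0.2 -0.5  1.4  1.4  0.2  1.3 -1.  -1.6  0.6 -0.8  1.9 -0.2]
tab [469.7  49.1 115. ] [[278.2 213.2]] [[254.7 213.5]] 472.22842530709005
top tabtop [array([275.9, 207. ]), array([279.4, 206.4]), array([281.8, 219.5]), array([278.4, 220.2])]
scene tabtop [array([258. , 203.8]), array([260.8, 205.3]), array([251.2, 211.5]), array([248.5, 209.9])]
364.6272857567591 [100.4 532.8 923.3]
[472.8 128.5 952.1]
[  90.6 -487.6  616.3]
jar [548.3   5.1  45. ] cup [482.1 239.9  30. ] loupe [632.2  17.5   5. ]
[180.    0.  153.6]
```

View pics/top0.png

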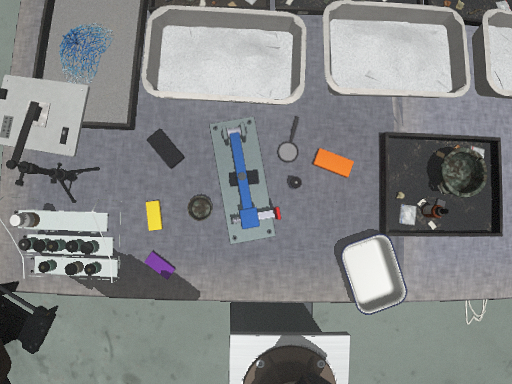

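Run:
```python
from h import *
print('tripod foot',onz('scene',(185,157),0),onz('scene',(165,150),0), onz('scene',(197,158),0))
print('tripod in top', proj('top',onz('scene',(185,157),0)))
print('bottles', onz('scene',(136,128),40),onz('scene',(128,160),0))
```

```text
tripod foot [547.8 559.6   0. ] [514.9 644.    0. ] [576.9 530.3   0. ]
tripod in top [[ 82.9 178.6]]
bottles [474.1 784.7  40. ] [387.7 649.2   0. ]
```

>>> drive_tool([
  {"dx": 10,"dy": -34,"dz": 0,"yaw": 2.6},
  {"dx": 10,"dy": -34,"dz": 0,"yaw": 2.6},
  {"dx": 12,"dy": -34,"dz": 0,"yaw": 2.6},
  {"dx": 12,"dy": -34,"dz": 0,"yaw": 2.6},
  {"dx": 12,"dy": -34,"dz": 0,"yaw": 2.6},
], grip=0.43)

```text
t: 1.22
eef_pos: [334.6, 388.1, 214.7]
tcp_rot: [3.141, 0.0, 2.909]
ft_force: [0.6, -0.1, 0.1]
opening: 0.705
```

>>> drive_tool([
  {"dx": 12,"dy": -34,"dz": 0,"yaw": 2.6},
  {"dx": 13,"dy": -34,"dz": 0,"yaw": 2.6},
  {"dx": 13,"dy": -34,"dz": 0,"yaw": 2.6},
  {"dx": 13,"dy": -34,"dz": 0,"yaw": 2.6},
  {"dx": 13,"dy": -34,"dz": 0,"yaw": 2.6},
])

```text
t: 1.63
eef_pos: [398.8, 217.9, 214.9]
tcp_rot: [3.141, 0.001, 3.136]
ft_force: [0.5, -0.3, -0.6]
opening: 0.436
```

>>> drive_tool([
  {"dx": 14,"dy": -34,"dz": 0,"yaw": 2.6},
  {"dx": 14,"dy": -34,"dz": 0,"yaw": 2.6},
  {"dx": 14,"dy": -34,"dz": 0,"yaw": 2.6},
  {"dx": 14,"dy": -34,"dz": 0,"yaw": 2.6},
  {"dx": 15,"dy": -34,"dz": 0,"yaw": 2.6},
])

```text
t: 2.05
eef_pos: [469.8, 47.7, 214.9]
tcp_rot: [-3.142, 0.001, -2.921]
ft_force: [1.4, 0.0, -0.4]
opening: 0.43
```

>>> drive_tool([
  {"dx": 0},
  {"dx": 0},
  {"dx": 0},
])

```text
invalid input
```

Run:
```python
from h import *
s=env.state();print(s['eef_pos'],s['tcp_rot']*57.3)
im=shot('wrist','w0')
for q in ['latch_tab','tongue']: print(q,[(np.array(r['pixel']),r['conf']) for r in env.place_of(q,'wrist')[:2]])
t=env.trace('latch_tab','wrist')
p=np.load('p.npy');c,sn=np.cos(p[2]),np.sin(p[2])
W=lambda x,y,z:np.array([p[0]+c*x-sn*y,p[1]+sn*x+c*y,z])
b=cv2.cvtColor(im,cv2.COLOR_RGB2BGR)
for X in [(-85,-62,131),(-85,-70,131),(-115,-70,131),(-115,-62,131)]: 
    q=proj('wrist',W(*X))[0];print(q);cv2.circle(b,tuple(int(v) for v in q),2,(0,255,0),-1)
for X in [(-77,21,99),(-77,-21,99),(-123,-21,99),(-123,21,99)]: 
    q=proj('wrist',W(*X))[0];print(q);cv2.circle(b,tuple(int(v) for v in q),2,(0,255,255),-1)
cv2.imwrite('pics/w0o.png',cv2.resize(b,(768,576)))
s=env.state();print(s['t'],s['eef_pos'])
```

```text
[469.8  47.7 214.9] [-180.     0.  -167.3]
latch_tab [(array([250., 194.]), 0.94)]
tongue [(array([201.4, 220.5]), 0.64)]
[254.  215.4]
[244.4 215.3]
[244.7 180.4]
[254.6 180.5]
[341.6 212.2]
[297.  211.8]
[299.6 163.6]
[346.2 164.1]
2.25 [469.5  48.8 214.6]
```

View pics/w0o.png

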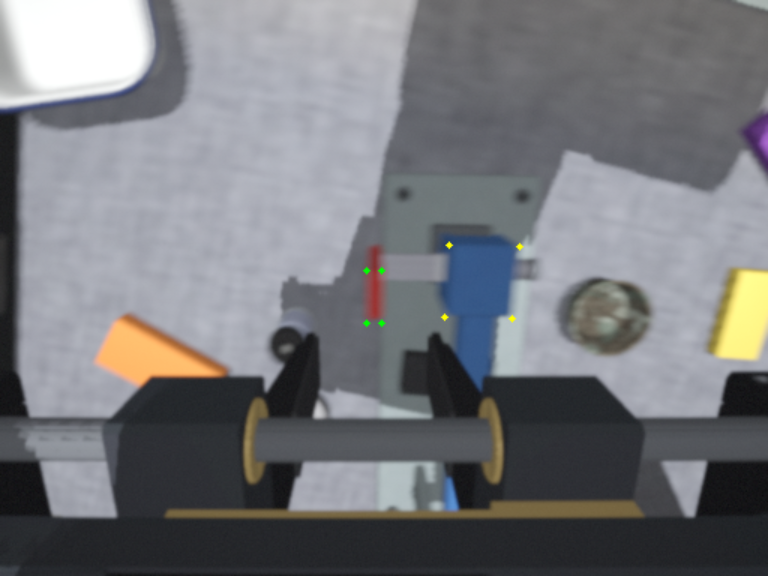

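>>> drive_tool([
  {"dx": 0,"dy": 0,"dz": -30,"yaw": 0},
  {"dx": 0,"dy": 0,"dz": -30,"yaw": 0},
  {"dx": 0,"dy": 0,"dz": -14,"yaw": 0},
  {"dx": 0,"dy": 0,"dz": 0,"yaw": 0},
  {"dx": 0,"dy": 0,"dz": 0,"yaw": 0},
])

```text
t: 2.67
eef_pos: [469.1, 50.5, 140.7]
tcp_rot: [3.141, -0.001, -2.922]
ft_force: [0.2, 0.1, 0.0]
opening: 0.431
```

Run:
```python
from h import *
s=env.state();print(s['eef_pos'],s['tcp_rot']*57.3)
im=shot('wrist','w1'); b=cv2.cvtColor(im,cv2.COLOR_RGB2BGR)
cv2.imwrite('pics/w1o.png',cv2.resize(b,(768,576)))
im=shot('scene','sc1'); b=cv2.cvtColor(im,cv2.COLOR_RGB2BGR)
cv2.imwrite('pics/sc1o.png',cv2.resize(b[130:280,180:360],(720,600),interpolation=cv2.INTER_CUBIC))
```

```text
[469.1  50.5 140.7] [ 180.    -0.1 -167.4]
```

View pics/w1o.png

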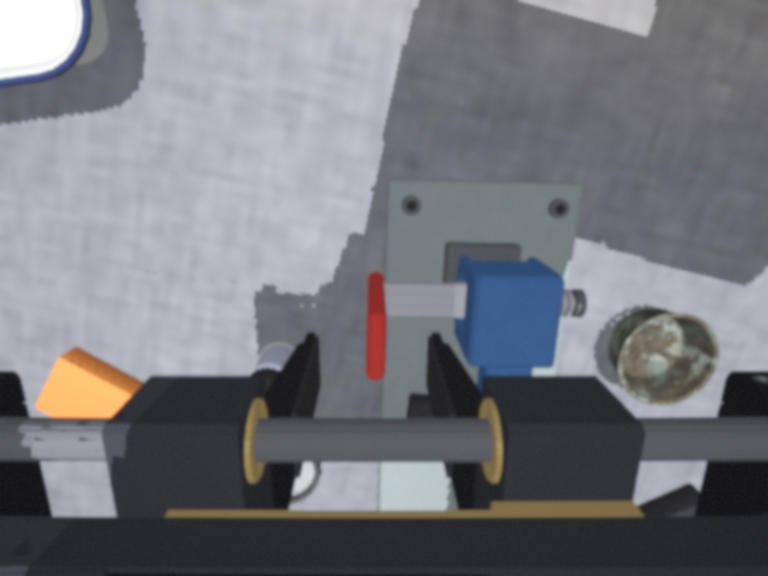

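View pics/sc1o.png

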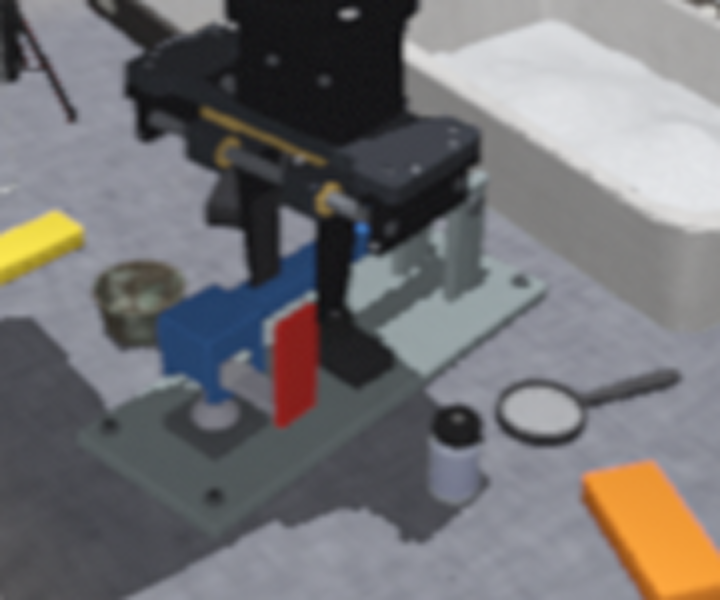

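```bash
python3 - <<'E'
from h import *
s=env.state();T=s['eef_pos'];th=np.radians(12.6);ux=np.array([np.cos(th),np.sin(th),0]);uy=np.array([-np.sin(th),np.cos(th),0])
for c,f in(('wrist',lambda q:q*1.5),('scene',lambda q:(q-[180,130])*4)):
    for n,d in(('tcp',0*ux),('x+10',10*ux),('x-10',-10*ux),('out finger -20',-20*uy),('out finger -20 x-10',-20*uy-10*ux),('in 20 x-10',20*uy-10*ux),('in 20 x+10',20*uy+10*ux)): print(c,n,f(proj(c,T+d)[0]))
# tab from wrist: top corners measured /1.5 at z=131
for q in [(368,318),(385,318),(385,378),(368,378)]: print('tab corner',onz('wrist',np.array(q)/1.5,131))
tabc=np.mean([onz('wrist',np.array(q)/1.5,131) for q in [(368,318),(385,318),(385,378),(368,378)]],0)
print('tab',tabc,'in tool', (tabc-T)@ux,(tabc-T)@uy)
for q in [(470,260),(560,262),(554,366),(470,366)]: print('coupler roof',onz('wrist',np.array(q)/1.5,99))
E
python3 - <<'E'
import cv2
a=cv2.imread('pics/w1.png');cv2.imwrite('pics/w1z.png',cv2.resize(a[160:270,180:400],(800,400),interpolation=cv2.INTER_CUBIC))
E
```

```text
wrist tcp [374.4 362.1]
wrist x+10 [374.4 385.7]
wrist x-10 [374.4 337.8]
wrist out finger -20 [322.1 362.1]
wrist out finger -20 x-10 [321.3 337.8]
wrist in 20 x-10 [427.5 337.7]
wrist in 20 x+10 [425.9 385.6]
scene tcp [297.7 292.8]
scene x+10 [310.2 284.6]
scene x-10 [285.  301.1]
scene out finger -20 [326.1 307.6]
scene out finger -20 x-10 [313.4 316.2]
scene in 20 x-10 [257.3 286.4]
scene in 20 x+10 [282.7 270.4]
tab corner [456.7  44.7 131. ]
tab corner [455.3  51.3 131. ]
tab corner [480.8  57.2 131. ]
tab corner [482.3  50.4 131. ]
tab [468.8  50.9 131. ] in tool -0.912173817579993 0.8997945300073892
coupler roof [431.1  85.8  99. ]
coupler roof [423.1 125.7  99. ]
coupler roof [472.6 139.6  99. ]
coupler roof [481.4 100.   99. ]
```

View pics/w1z.png

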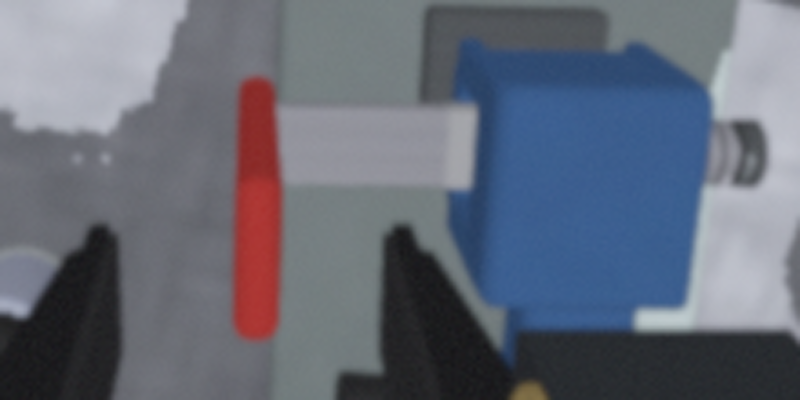

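>>> drive_tool([
  {"dx": 0,"dy": 0,"dz": -15,"yaw": 0},
  {"dx": 0,"dy": 0,"dz": -15,"yaw": 0},
  {"dx": 0,"dy": 0,"dz": -10,"yaw": 0},
  {"dx": 0,"dy": 0,"dz": -5,"yaw": 0},
  {"dx": 0,"dy": 0,"dz": 0,"yaw": 0},
])

```text
t: 3.18
eef_pos: [469.6, 49.7, 95.8]
tcp_rot: [3.142, 0.0, -2.923]
ft_force: [0.1, -0.4, -0.3]
opening: 0.433
```

>>> drive_tool([
  {"dx": 0,"dy": 0,"dz": 0,"yaw": 0},
  {"dx": 0,"dy": 0,"dz": 0,"yaw": 0},
  {"dx": 0,"dy": 0,"dz": 0,"yaw": 0},
  {"dx": 0,"dy": 0,"dz": 0,"yaw": 0},
  {"dx": 0,"dy": 0,"dz": 0,"yaw": 0},
], grip=0)

```text
t: 3.6
eef_pos: [469.6, 49.6, 96.0]
tcp_rot: [-3.142, 0.001, -2.923]
ft_force: [-0.3, 1.1, 0.0]
opening: 0.133
```

>>> drive_tool([
  {"dx": 0,"dy": 0,"dz": 0,"yaw": 0},
  {"dx": 0,"dy": 0,"dz": 0,"yaw": 0},
  {"dx": 0,"dy": 0,"dz": 0,"yaw": 0},
])

```text
t: 3.85
eef_pos: [469.6, 50.0, 95.9]
tcp_rot: [3.141, 0.001, -2.924]
ft_force: [-0.3, 5.4, 2.9]
opening: 0.085
```

>>> drive_tool([
  {"dx": 0.5,"dy": -2.5,"dz": 0,"yaw": 0},
  {"dx": 0.5,"dy": -2.5,"dz": 0,"yaw": 0},
  {"dx": 0.5,"dy": -2.5,"dz": 0,"yaw": 0},
  {"dx": 0.5,"dy": -2,"dz": 0,"yaw": 0},
  {"dx": 0,"dy": 0,"dz": 0,"yaw": 0},
])

```text
t: 4.27
eef_pos: [471.5, 40.6, 95.8]
tcp_rot: [3.14, 0.0, -2.924]
ft_force: [-1.4, 8.7, 3.3]
opening: 0.082
```

>>> drive_tool([
  {"dx": 0,"dy": 0,"dz": 0,"yaw": 0},
  {"dx": 0,"dy": 0,"dz": 0,"yaw": 0},
  {"dx": 0,"dy": 0,"dz": 0,"yaw": 0},
])

```text
t: 4.52
eef_pos: [471.4, 40.8, 95.8]
tcp_rot: [3.14, 0.0, -2.924]
ft_force: [-0.4, 9.2, 2.8]
opening: 0.081
```

Run:
```python
from h import *
s=env.state();print(s['eef_pos'],s['ft_force'],s['moment'])
im=shot('wrist','w2'); b=cv2.cvtColor(im,cv2.COLOR_RGB2BGR)
cv2.imwrite('pics/w2o.png',cv2.resize(b,(768,576)))
```

```text
[471.4  40.8  95.8] [-0.4  9.2  2.8] [ 1.6  0.1 -0.5]
```

View pics/w2o.png

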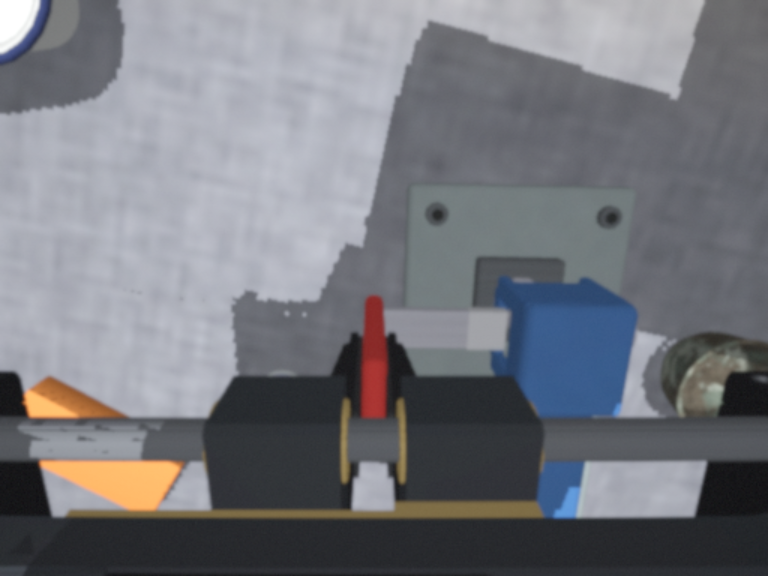

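>>> drive_tool([
  {"dx": 0.9,"dy": 0.2,"dz": 5.2,"yaw": 0},
  {"dx": 0.9,"dy": 0.2,"dz": 5.2,"yaw": 0},
  {"dx": 1.1,"dy": 0.2,"dz": 5.2,"yaw": 0},
  {"dx": 1.1,"dy": 0.2,"dz": 5.2,"yaw": 0},
])

```text
t: 4.9
eef_pos: [474.4, 41.7, 116.1]
tcp_rot: [3.14, -0.003, -2.924]
ft_force: [-1.1, 8.5, -4.0]
opening: 0.082
```

Run:
```python
from h import *
s=env.state();print(s['eef_pos'],s['ft_force'],s['moment'],s['opening'])
im=shot('scene','sc2'); b=cv2.cvtColor(im,cv2.COLOR_RGB2BGR)
cv2.imwrite('pics/sc2o.png',cv2.resize(b[130:280,180:360],(720,600),interpolation=cv2.INTER_CUBIC))
```

```text
[474.4  41.7 116.1] [-1.1  8.5 -4. ] [ 1.3  0.6 -0.5] 0.08228277223928745
```

View pics/sc2o.png

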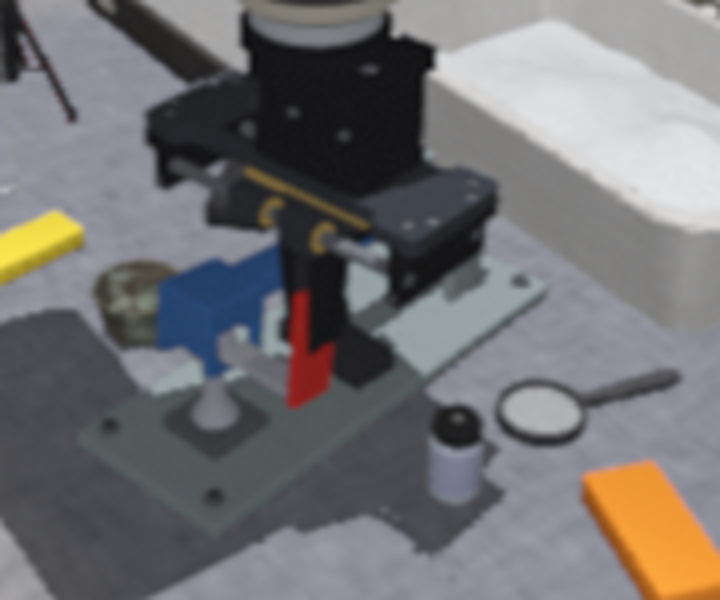

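The coupler at crop (205,320) is clear of the ball at (215,400), the tab is still gripped, and the forces are small. I'll carry on lifting.

>>> drive_tool([
  {"dx": 1.4,"dy": 0.3,"dz": 5.1,"yaw": 0},
  {"dx": 1.4,"dy": 0.3,"dz": 5.1,"yaw": 0},
  {"dx": 1.6,"dy": 0.3,"dz": 5.0,"yaw": 0},
  {"dx": 1.6,"dy": 0.4,"dz": 5.0,"yaw": 0},
])

```text
t: 5.28
eef_pos: [479.9, 43.0, 136.2]
tcp_rot: [3.139, -0.004, -2.924]
ft_force: [-3.7, 8.3, -4.1]
opening: 0.086
```

>>> drive_tool([
  {"dx": 1.9,"dy": 0.4,"dz": 5,"yaw": 0},
  {"dx": 1.9,"dy": 0.4,"dz": 5,"yaw": 0},
  {"dx": 2.1,"dy": 0.4,"dz": 4.9,"yaw": 0},
  {"dx": 2.1,"dy": 0.5,"dz": 4.8,"yaw": 0},
])

```text
t: 5.62
eef_pos: [487.7, 44.7, 155.8]
tcp_rot: [3.139, -0.004, -2.924]
ft_force: [-4.2, 8.0, -4.2]
opening: 0.085
```

>>> drive_tool([
  {"dx": 2.3,"dy": 0.5,"dz": 4.8,"yaw": 0},
  {"dx": 2.3,"dy": 0.5,"dz": 4.7,"yaw": 0},
  {"dx": 2.6,"dy": 0.5,"dz": 4.6,"yaw": 0},
  {"dx": 1.3,"dy": 0.3,"dz": 2.3,"yaw": 0},
])

```text
t: 5.95
eef_pos: [496.2, 46.6, 172.4]
tcp_rot: [3.139, -0.004, -2.924]
ft_force: [-5.0, 7.9, -2.6]
opening: 0.086
```

>>> drive_tool([
  {"dx": 0,"dy": 0,"dz": 0,"yaw": 0},
  {"dx": 0,"dy": 0,"dz": 0,"yaw": 0},
  {"dx": 0,"dy": 0,"dz": 0,"yaw": 0},
  {"dx": 0,"dy": 0,"dz": 0,"yaw": 0},
  {"dx": 0,"dy": 0,"dz": 0,"yaw": 0},
])

```text
t: 6.37
eef_pos: [496.1, 46.5, 172.1]
tcp_rot: [3.139, -0.004, -2.924]
ft_force: [-5.3, 8.2, -1.0]
opening: 0.081
```

Run:
```python
from h import *
s=env.state();print(s['eef_pos'],s['ft_force'],s['moment'],s['opening'])
im=shot('scene','sc3'); b=cv2.cvtColor(im,cv2.COLOR_RGB2BGR)
cv2.imwrite('pics/sc3o.png',cv2.resize(b[130:280,180:360],(720,600),interpolation=cv2.INTER_CUBIC))
im=shot('top','top3'); b=cv2.cvtColor(im,cv2.COLOR_RGB2BGR)
cv2.imwrite('pics/top3o.png',cv2.resize(b[90:290,130:380],(750,600),interpolation=cv2.INTER_CUBIC))
```

```text
[496.1  46.5 172.1] [-5.3  8.2 -1. ] [ 1.2  1.2 -0.5] 0.08113398772580611
```

View pics/sc3o.png

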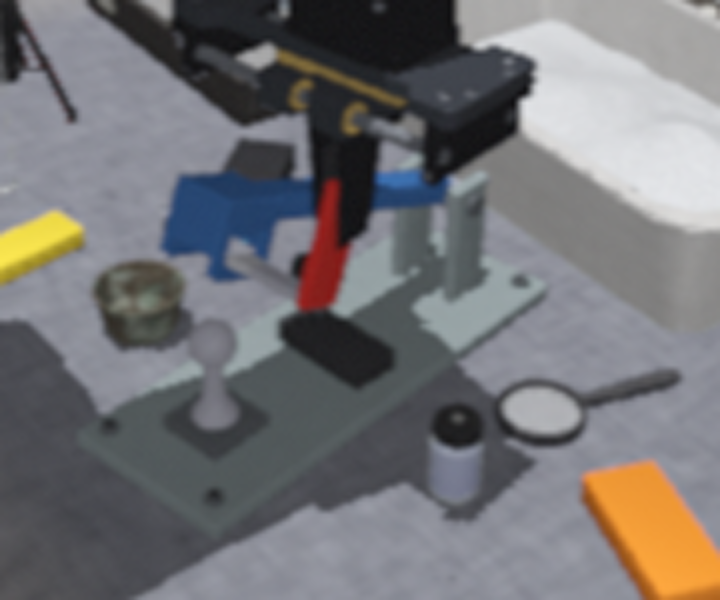

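View pics/top3o.png

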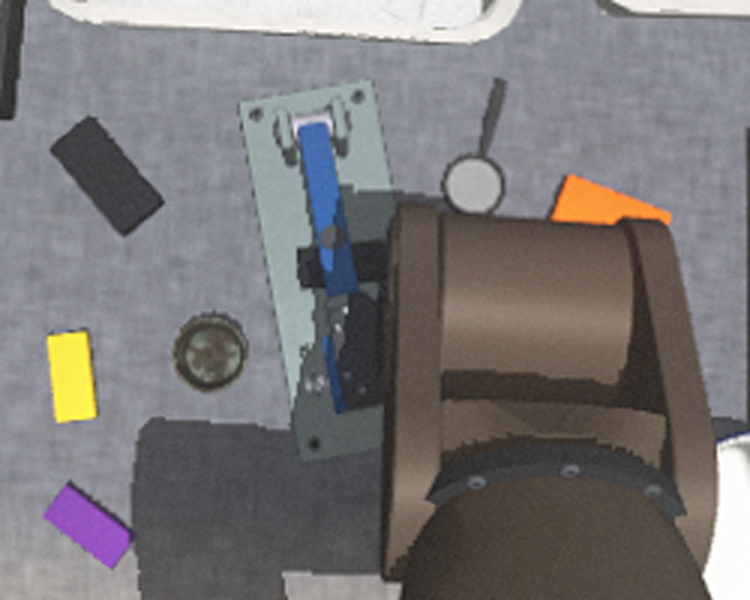

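Run:
```python
from h import *
p=np.load('p.npy');c,sn=np.cos(p[2]),np.sin(p[2])
for th in(.3,.38,.46):
    o=[]
    for x,y,z in[(-233,21,14),(-233,-21,14),(-233,21,-36),(-187,21,14)]:
        X=110+x*np.cos(th)+z*np.sin(th);Z=85-x*np.sin(th)+z*np.cos(th)
        o.append((proj('scene',[p[0]+c*X-sn*y,p[1]+sn*X+c*y,Z])[0]-[180,130])*4)
    print(th,np.array(o).round().tolist())
s=env.state();print(s['t'],s['eef_pos'],s['qvel'],s['opening'])
```

```text
0.3 [[172.0, 200.0], [226.0, 229.0], [157.0, 283.0], [229.0, 190.0]]
0.38 [[180.0, 168.0], [235.0, 196.0], [160.0, 253.0], [236.0, 165.0]]
0.46 [[190.0, 136.0], [245.0, 163.0], [164.0, 222.0], [244.0, 141.0]]
6.4667 [496.1  46.6 172.1] [-0.  0. -0. -0.  0.  0.] 0.0808611120983959
```

>>> drive_tool([
  {"dx": 0,"dy": 0,"dz": 0,"yaw": 0},
  {"dx": 0,"dy": 0,"dz": 0,"yaw": 0},
  {"dx": 0,"dy": 0,"dz": 0,"yaw": 0},
  {"dx": 0,"dy": 0,"dz": 0,"yaw": 0},
  {"dx": 0,"dy": 0,"dz": 0,"yaw": 0},
])

```text
t: 6.88
eef_pos: [496.1, 46.6, 172.1]
tcp_rot: [3.139, -0.004, -2.924]
ft_force: [-5.4, 7.8, -1.8]
opening: 0.088
```

The image corner (180,175) matches 0.37–0.38 rad. The arm is still and the grip is holding, so I'm handing the job in.

```bash
python3 -c "
from cell import env
print(env.job_done()); print(env.state()['eef_pos'])"
```

```text
the job is handed in; nothing more can be done
None
the job is handed in; nothing more can be done
```

I pulled the latch tab aside, lifted the coupler off the ball, and handed the job in at about 6.9 s with the gripper still holding the arm up. The hand-in gives no verdict.

- **Latch:** I gripped the red tab on its two broad faces (opening 8 mm) and pulled it about 10 mm along the press's -y. The force rose from about 5 N to 9 N, as the spring should.
- **Lift:** I raised the tab along the hinge arc. The gripper's height gives about 0.385 rad, and the coupler's corner in the scene picture gives 0.37–0.38 rad, so the coupler is about 8 cm above its seat.
- **Last checks:** The gripper stood still to within 0.1 mm over the last readings, and about 8–10 N was acting on the tool.
- **Foam block and bystanders:** In the last pictures the foam block, jar, cup and hand lens look unmoved. I judged this by eye. The jar showed only in the scene view, because the robot hid it from above.

None of the checks failed. The only disagreement was about 1.4° in the press's heading between the two cameras. The wrist camera then showed the gripper centred on the tab to within about 1 mm.

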